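# Gather the bobbins in the tray's cut-off corner and hold it tipped

### The arm

A 6-joint arm with a two-finger parallel gripper is mounted at the origin on a cart in front of the work surface, level with it; the furniture and walls round the work are solid. World frame = base frame: x ahead of the robot, y to its left, z up, the work surface at z = 0. Lengths are in mm, angles in rad, forces in N, time in s.
With the tool pointing down it reaches from about 350 to 775 mm from the base axis. Payload 7.3 kg.
Tool frame: the origin (TCP) lies midway between the tips of the shut fingers; the grasp point (between the pads) lies 19 mm behind it; z points along the fingers, y is the line along which they close (so a half turn about z gives the same grasp; the last joint's range is limited). The gripper opens to 92 mm and grips with 3 to 60 N. Pads are 19 mm wide; open, the fingers measure 130 mm over their backs; the gripper's body (75 mm by 190 mm) begins 47 mm behind the grasp point.
Start: joints at [-1.413, 0.342, 1.524, -0, 1.275, -0.146], TCP at [157.075, -500.971, 226.741] pointing down, gripper open.
Joint ranges: [-2.53, 2.53], [-0.77, 2.02], [0.04, 2.7], [-1, 4.14], [0.28, 2.66], [-3.11, 3.11]. Speed limits (rad/s): [2.57, 2.57, 3.14, 3.14, 3.14, 3.14].

### API

Orientations are given as [roll, pitch, yaw] about the fixed x, y, z axes, in that order (R = Rz(yaw) Ry(pitch) Rx(roll)).
In Python, from plant import bot gives the robot as it stands. The module is installed in compiled form; this text tells all that it offers.
- The arm moves only by the shell command python3 -m crank 'ROWS' [OPENING]. ROWS is JSON, a list of rows, each a list of 6 numbers: the shift along the tool's x, y, z in m, then the turn, a rotation vector about the tool's x, y, z in rad. In form: [[dx, dy, dz, wx, wy, wz], ...]. A call has 1 to 5 rows; each row shifts and turns the commanded pose from where the row before left it, along the tool's axes as they then stand; what a row does not reach is not made up. A row lasts 1/8 s, in which the tool goes at most 62.5 mm and 10.7 degrees, less where a joint would pass 70% of its speed; a pose out of reach is approached as far as the arm can. A call is refused whole if a number of a shift passes 0.0625 or a number of a turn 0.188, either way. A call with a gripper value outside its range is refused whole. OPENING is the opening in per cent of the stroke, from 0 (shut) to 100 (fully open), set as the call begins (- or left out, the last holds). The fingers move at their own pace and stop on an object; the grip force is fixed at half the most. Time passes only in rows, so rows that do not move let the fingers close. It gives the time, the measured TCP pose, the force, the opening and the grip force at its end, in the units of the state.
- bot.get_obs(): the state, without advancing time (a new reading comes with each control period).
- bot.capture(name): name is "scene" or "top" or "wrist"; returns a dict with "color" (480x640x3 uint8, blue, green, red), "fov_y" (degrees; the focal length in pixels is half the picture's height over the tangent of half this angle, whatever the lens; pixels are square), "cx", "cy" (the principal point, pixels), "extrinsics" (4x4, takes a point from world to camera coordinates); the wrist camera has in their place "tool_from_camera" (4x4, takes a point from camera to tool coordinates, whose origin is the TCP and whose axes are the flange's). Camera axes: x right, y up, looking along -z (the intrinsics and any distortion apply to the point x, -y, -z); pixel columns grow to the right and rows downward; lengths in mm; the calibration is good to about 2 mm. A picture is of the moment at which its call begins: read the wrist's pose just before it. There is no depth.
- bot.close_job(): hands the job in; it is judged then, once.
The state is a dict: "time": time; "joint_positions": joint angles; "dq": joint speeds; "tau": joint torques, N m; "tool_pos": TCP position; "tcp_rot": TCP orientation; "contact_force": force on the tool from outside, world axes, zero at the start; "moment": the same for the moment, N m; "grip_width": finger opening in mm; "finger_force": force on a finger pad.
Only numpy, scipy, OpenCV 4.12 (cv2) and the standard library are available. Lean on these libraries where they do the work, as an engineer would, in place of code of your own. Each camera call takes 0.05 s, during which the arm holds its last target. There are 200 camera calls.

### The job

One bobbin has been left on the table: put it back in the grey bobbin tray with the other three while the tray stands level. Then lift the tray by its bow handle a few centimetres clear of the table and tip it towards its cut-off corner until all four bobbins have slid together into that corner. Finish while still holding the tray there, up off the table, clearly tilted and still, without pushing the needle box, chalk or pattern weight about.

Things in the scene. Friction and masses are not known exactly. Their poses are not given: they have to be found in the camera images.
- tray: loose grey open plastic tray, 200 mm along its x, 150 mm along y, 0.3 kg; floor and walls 3 mm thick, walls 35 mm high. Origin: centre of underside, z up. Corner at -x, -y cut off at 45 degrees (45 mm off each side), other three square. Fixed steel bow handle along y over the middle (x = 0), top 98 mm up. Bobbins start to slide on it at 12 degrees, along a wall at 45 degrees to the slope at 15 to 24
- tray_grip (a point): centre of the black ribbed grip in the middle of the bow handle, at x = 0, y = 0, z = 90 mm in the tray's frame; the grip is 14 mm wide (tray x), 80 mm long (tray y) and 18 mm high; axes as the tray's. The wall tops lie 55 mm below it
- tray_cut_corner (a point): middle of the foot of the cut-off corner's wall, on the tray's floor (x = -75 mm, y = -50 mm, z = 3 mm in the tray's frame)
- bobbin_a: steel bobbin for a sewing machine, a flat spool 21 mm in diameter and 11 mm high, lying flat; origin at the centre of its underside, z along its axis. Starts in the tray, in the quarter at -x, +y of the tray
- bobbin_b: steel bobbin for a sewing machine, a flat spool 21 mm in diameter and 11 mm high, lying flat; origin at the centre of its underside, z along its axis. Starts in the tray, near the middle, under the handle
- bobbin_c: steel bobbin for a sewing machine, a flat spool 21 mm in diameter and 11 mm high, lying flat; origin at the centre of its underside, z along its axis. Starts in the tray, in the quarter at +x, -y of the tray (the quarter at +x, +y of the tray starts empty)
- stray_bobbin: steel bobbin for a sewing machine, a flat spool 21 mm in diameter and 11 mm high, lying flat; origin at the centre of its underside, z along its axis. Starts alone on the table, to the right of the tray as the robot sees it; about 12 g. A fixed sewing machine stands 60 mm or more beyond it (+x), taller than the tray: turn the gripper clear of it
- needle_box: flat pack of needles, 38 x 58 x 12 mm, lying on the table to the right of the tray; origin at the centre of its underside. Not part of the job
- tailor_chalk: flat rounded triangle of tailor's chalk, 37 x 44 x 8 mm, lying on the table to the right of the tray; origin at the centre of its underside. Not part of the job
- pattern_weight: painted iron block, 38 x 85 x 27 mm, lying on the table at the right; origin at the centre of its underside. Not part of the job

How it is judged (in metres and radians):
On the way:
1. the stray bobbin is in the tray and let go, the tray level (x of stray_bobbin in the frame of tray between -0.1 and 0.1 m and y of stray_bobbin in the frame of tray between -0.075 and 0.075 m and z of stray_bobbin in the frame of tray between -0.005 and 0.03 m and angle between tray's own z axis and vertical below 0.15 rad and contact force between the fingers and stray_bobbin below 0.1 N), for 0.2 s.
At the end, for the whole second after the job is handed in: Tray held by the gripper, floor at the cut corner over 20 mm up, tilted 17 to 55 deg towards that corner (its +x and +y both rise over 8.6 deg), still; all four bobbins at rest in it within 60 mm of the foot of the cut corner; needle box, chalk and weight moved under 40 mm (angle between tray's own z axis and vertical between 0.3 and 0.96 rad and angle between tray's own x axis and vertical below 1.42 rad and angle between tray's own y axis and vertical below 1.42 rad and height (world z) of tray_cut_corner above 0.02 m and contact force between the fingers and tray above 1 N and linear speed of tray below 0.02 m/s and angular speed of tray below 0.15 rad/s and distance between each of bobbin_a, bobbin_b, bobbin_c, stray_bobbin and tray_cut_corner below 0.06 m and z of bobbin_a in the frame of tray between -0.005 and 0.03 m and linear speed of each of bobbin_a, bobbin_b, bobbin_c, stray_bobbin below 0.03 m/s and z of bobbin_b in the frame of tray between -0.005 and 0.03 m and z of bobbin_c in the frame of tray between -0.005 and 0.03 m and z of stray_bobbin in the frame of tray between -0.005 and 0.03 m and distance of each of needle_box, tailor_chalk, pattern_weight from where it was at the start of the episode below 0.04 m); the arm keeps its last pose, push and grip.
It fails at once if needle box is pushed more than 40 mm away (distance of needle_box from where it was at the start of the episode above 0.04 m).
It fails at once if tailor chalk is pushed more than 40 mm away (distance of tailor_chalk from where it was at the start of the episode above 0.04 m).
It fails at once if pattern weight is pushed more than 40 mm away (distance of pattern_weight from where it was at the start of the episode above 0.04 m).
It also fails if it takes over 58 s, if anything falls off the work surface, if the arm or the gripper's body presses on something with over 40 N, if the wrist force passes 120 N, or if a joint passes its speed limit or range.

## Working session

There is one attempt and no reset: what is moved stays moved. The work goes in short steps, Python scripts to look and compute and a shell command to move; the robot and the scene stay as the last step left them, time stands still between calls to the robot, and variables do not carry over. Pictures are saved under pics/ and viewed, at most 10 in all, crops included, and the job is handed in when it is done.

```bash
mkdir -p pics; cat > h.py <<'E'
from plant import bot
import numpy as np, cv2
from scipy.spatial.transform import Rotation as R
def snap(n,f):
    o=bot.get_obs(); c=bot.capture(n); cv2.imwrite('pics/'+f,c['color']); np.save('pics/'+f+'.npy',{'c':c,'o':o},allow_pickle=True); return c,o
def load(f): return np.load('pics/'+f+'.npy',allow_pickle=True).item()
def world(f,pts,z):
    d=load(f);c=d['c'];o=d['o'];fl=240/np.tan(np.radians(c['fov_y'])/2)
    if 'extrinsics' in c: T=np.linalg.inv(np.array(c['extrinsics']))
    else:
        T=np.eye(4);T[:3,:3]=R.from_euler('xyz',o['tcp_rot']).as_matrix();T[:3,3]=o['tool_pos'];T=T@np.array(c['tool_from_camera'])
    out=[]
    for (u,v),zz in zip(pts,np.broadcast_to(z,len(pts))):
        r=T[:3,:3]@np.array([(u-c['cx'])/fl,-(v-c['cy'])/fl,-1]);t=(zz-T[2,3])/r[2];out.append(T[:3,3]+t*r)
    return np.round(out,1)
E
python3 - <<'E'
from h import *
for n in('top','scene'):
    c,o=snap(n,n+'0.png'); print(n,{k:v for k,v in c.items() if k!='color'})
print(o)
E
```

```text
top {'fov_y': 51.5148975352534, 'cx': 322.3366165317686, 'cy': 241.54012263584207, 'extrinsics': array([[ 2.33236503e-02, -9.99688827e-01, -8.84631519e-03,
        -2.25120994e+02],
       [ 9.92310578e-01,  2.20737933e-02,  1.21788605e-01,
        -5.02643427e+02],
       [-1.21555436e-01, -1.16188470e-02,  9.92516639e-01,
        -9.59216452e+02],
       [ 0.00000000e+00,  0.00000000e+00,  0.00000000e+00,
         1.00000000e+00]])}
scene {'fov_y': 44.881758615523644, 'cx': 311.5821176320023, 'cy': 241.15501464459135, 'extrinsics': array([[ 8.20272030e-01, -5.71871768e-01,  1.07925009e-02,
        -5.21209584e+02],
       [ 2.87460491e-01,  4.28488818e-01,  8.56600139e-01,
        -1.14736509e+02],
       [-4.94489902e-01, -6.99542718e-01,  5.15867932e-01,
        -1.05525786e+03],
       [ 0.00000000e+00,  0.00000000e+00,  0.00000000e+00,
         1.00000000e+00]])}
{'time': 0.05, 'joint_positions': array([-1.41299019e+00,  3.42682909e-01,  1.52503875e+00, -2.87901121e-05,
        1.27545316e+00, -1.46041272e-01]), 'dq': array([ 0.00076067, -0.00275491, -0.00078084, -0.0005557 , -0.0019872 ,
       -0.00192309]), 'tau': array([ 1.88164668e-03, -4.32424164e+01, -2.44996512e+01,  7.19477772e-02,
        5.22854703e-02, -4.57309352e-05]), 'tool_pos': array([ 156.99944024, -500.51798751,  226.05807431]), 'tcp_rot': array([-3.14002333e+00, -2.03002992e-04,  3.03855649e-01]), 'contact_force': array([ 0.81385472, -0.38146915,  0.79030541]), 'moment': array([ 0.01283275, -0.01042745,  0.03338003]), 'finger_force': 0.0, 'grip_width': 91.63374753913223}
```

View pics/top0.png

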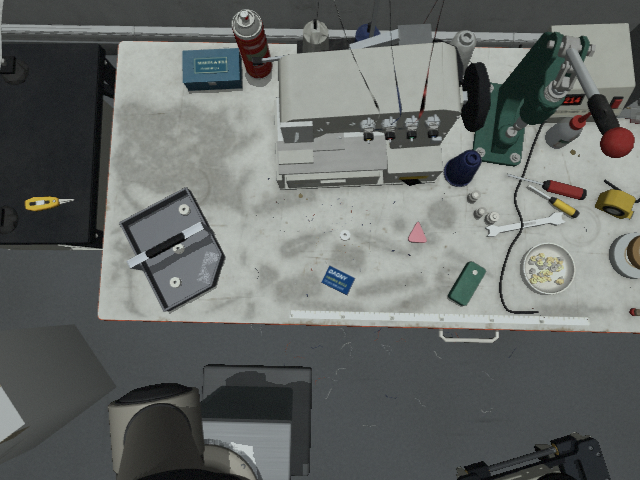

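View pics/scene0.png

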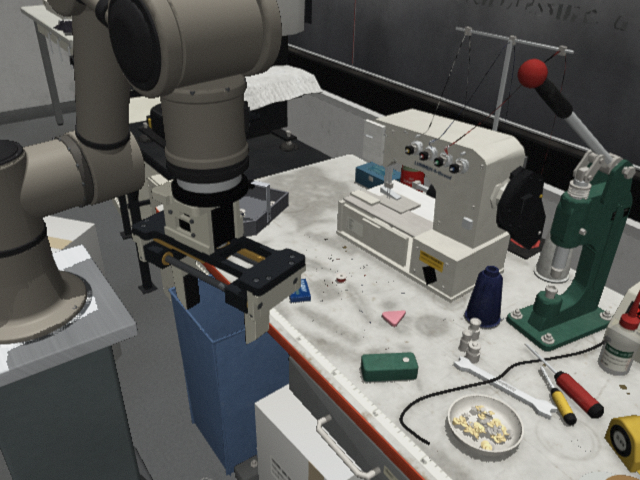

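The top view shows the stray bobbin at about (345,236), the needle box at (338,280), the chalk at (417,232), and the tray around (172,250) with its cut corner at lower right. I'll enlarge it to measure.

```bash
python3 - <<'E'
from h import *
im=cv2.imread('pics/top0.png')
cv2.imwrite('pics/crop0.png',cv2.resize(im[175:325,110:310],None,fx=4,fy=4,interpolation=cv2.INTER_CUBIC))
g=im[222:250,330:360].astype(int); m=g.min(2)>215
print(world('top0.png',[(345,236)],11),world('top0.png',[(357,274),(346,296),(320,285),(330,263)],12),world('top0.png',[(330,189),(440,182)],0))
E
```

```text
[[ 522.3 -259.1   11. ]] [[ 445.7 -284.5   12. ]
 [ 401.4 -263.2   12. ]
 [ 422.  -210.8   12. ]
 [ 466.6 -229.8   12. ]] [[ 621.4 -226.6    0. ]
 [ 641.1 -454.4    0. ]]
```

View pics/crop0.png

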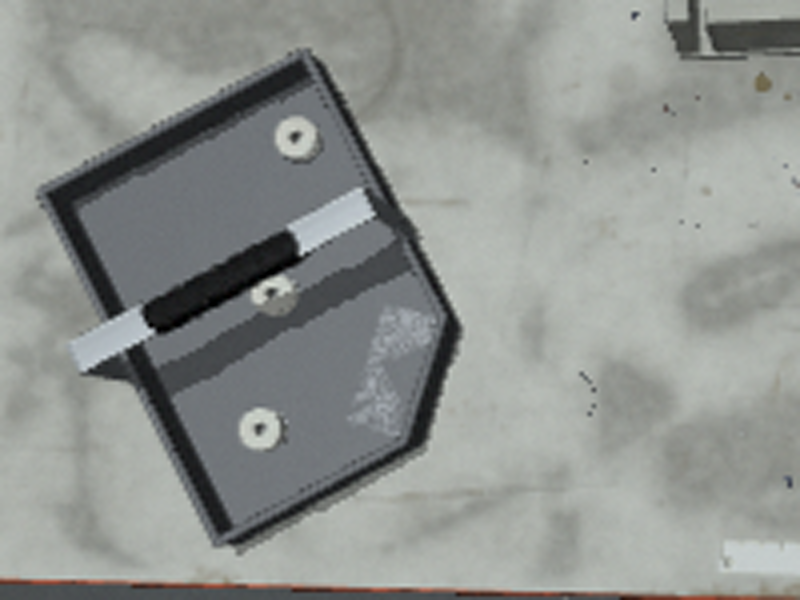

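The tray rim corners in the crop are at (305,50), (42,193), (218,543), and the cut runs (425,445)–(460,325). The grip centre is about (223,282), and the empty +x,+y quarter is at upper left.

```bash
python3 - <<'E'
from h import *
q=lambda l:[(110+u/4,175+v/4) for u,v in l]
# rim: +x-y, +x+y, -x+y, cut a(-55,-75), cut b(-100->x=-55..)
w=world('top0.png',q([(305,50),(42,193),(218,543),(425,445),(460,325)]),35);print(w)
L=np.array([(100,-75),(100,75),(-100,75),(-100,-30),(-55,-75)],float)
A=L-L.mean(0);B=w[:,:2]-w[:,:2].mean(0)
th=np.arctan2((A[:,0]*B[:,1]-A[:,1]*B[:,0]).sum(),(A*B).sum());Rm=np.array([[np.cos(th),-np.sin(th)],[np.sin(th),np.cos(th)]])
t=w[:,:2].mean(0)-Rm@L.mean(0);print('yaw',th,np.degrees(th),'org',t,'res',np.round(w[:,:2]-(L@Rm.T+t),1))
print('grip',world('top0.png',q([(223,282),(150,320),(296,245)]),98))
print('bob',[(Rm.T@(p[:2]-t)).round() for p in world('top0.png',q([(297,137),(275,295),(260,430)]),14)])
print('target +x+y',Rm@[55,35]+t,'x,y axes',Rm)
c,o=snap('wrist','w0.png');print(c['tool_from_camera'],o['tcp_rot'],c['fov_y'])
E
```

```text
[[610.3  62.2  35. ]
 [534.8 189.5  35. ]
 [364.2  90.8  35. ]
 [414.1  -7.9  35. ]
 [473.5 -22.3  35. ]]
yaw 0.5295001391774595 30.338123226458123 org [485.84304428  73.19447989] res [[ 0.3  3.2]
 [ 0.5  1.1]
 [ 2.5  3.4]
 [-0.6 -4.7]
 [-2.8 -3. ]]
grip [[485.4  75.6  98. ]
 [467.  108.3  98. ]
 [503.5  42.6  98. ]]
bob [array([ 71., -45.]), array([4., 2.]), array([-53.,  39.])]
target +x+y [515.63275572 131.18217766] x,y axes [[ 0.86305966 -0.50510199]
 [ 0.50510199  0.86305966]]
[[ 1.84080534e-04  9.65838147e-01  2.59145980e-01  6.82624072e+01]
 [ 9.99999967e-01 -2.24525896e-04  1.26473686e-04 -7.90500132e-01]
 [ 1.80338094e-04  2.59145948e-01 -9.65838157e-01 -1.58224611e+02]
 [ 0.00000000e+00  0.00000000e+00  0.00000000e+00  1.00000000e+00]] [-3.14017071e+00 -1.82444778e-04  3.03784654e-01] 61.7566291497159
```

```bash
python3 -m crank '[[0.042,-0.012,0,0,0,0],[0.042,-0.012,0,0,0,0],[0.042,-0.012,0,0,0,0],[0.042,-0.012,0,0,0,0],[0.042,-0.012,0,0,0,0]]' 100
python3 -m crank '[[0.042,-0.012,0,0,0,0],[0.042,-0.012,0,0,0,0],[0.042,-0.012,0,0,0,0],[0.042,-0.012,0,0,0,0],[0.03,-0.010,0,0,0,0]]'
python3 -m crank '[[0,0,0.04,0,0,0.152],[0,0,0.04,0,0,0.152],[0,0,0,0,0,0]]'
python3 - <<'E'
from h import *
c,o=snap('wrist','w1.png');print(o['tool_pos'],o['tcp_rot'],o['joint_positions'])
E
```

```text
time: 0.78
tool_pos: [340.5, -379.9, 226.5]
tcp_rot: [-3.141, 0.0, 0.304]
contact_force: [0.6, -0.8, -0.5]
grip_width: 91.9
finger_force: 0.0
time: 1.4
tool_pos: [512.4, -265.0, 226.3]
tcp_rot: [-3.141, 0.0, 0.305]
contact_force: [0.0, -0.6, 0.2]
grip_width: 91.4
finger_force: 0.0
time: 1.78
tool_pos: [509.4, -265.0, 143.8]
tcp_rot: [-3.137, 0.006, 0.001]
contact_force: [0.4, 0.1, 0.1]
grip_width: 91.8
finger_force: 0.0
[ 509.3513209  -264.99612531  143.75724024] [-3.13746242e+00  6.04056676e-03  1.35590152e-03] [-6.13124581e-01  5.10113458e-01  1.49780550e+00 -1.18642076e-04
  1.14099049e+00  9.56378151e-01]
```

View pics/w1.png

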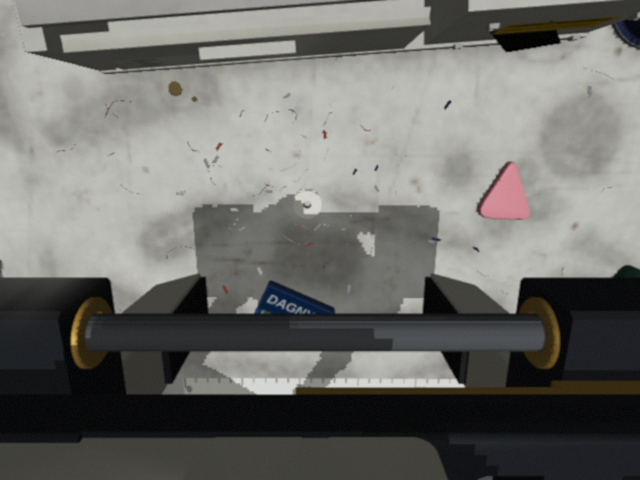

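The wrist view shows the bobbin at about (308,203), with the needle box at (295,298) behind it and the chalk at the right (505,192).

```bash
python3 - <<'E'
from h import *
im=load('w1.png')['c']['color'];g=im[185:222,285:330];
print(world('w1.png',[(308,203)],11),world('w1.png',[(110,72),(410,55)],0),world('w1.png',[(268,283),(333,308)],12))
cv2.imwrite('pics/w1c.png',cv2.resize(im[170:240,260:360],None,fx=6,fy=6,interpolation=cv2.INTER_CUBIC))
E
```

```text
[[ 523.5 -258.9   11. ]] [[ 614.4 -119.9   -0. ]
 [ 625.5 -329.6    0. ]] [[ 460.8 -227.8   12. ]
 [ 439.9 -278.3   12. ]]
```

View pics/w1c.png

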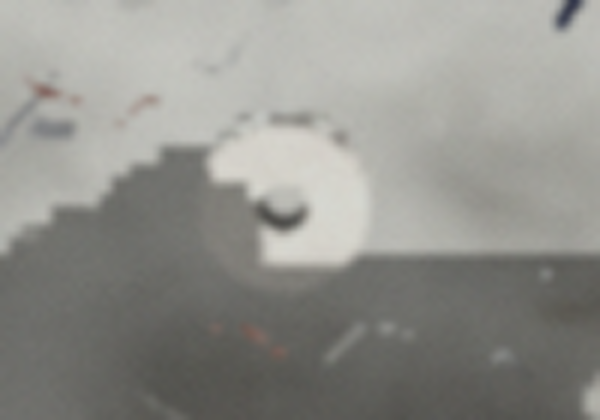

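The enlarged crop puts the bobbin's centre at (285,207), which is (307.5,204.5) in the full picture. This agrees with the top view to about 1 mm, so I'm grasping.

```bash
python3 -m crank '[[0.0135,-0.006,0.04,0,0,0],[0,0,0.04,0,0,0],[0,0,0.035,0,0,0],[0,0,0,0,0,0]]'; python3 -m crank '[[0,0,0.012,0,0,0],[0,0,0.0,0,0,0],[0,0,0.0,0,0,0]]'
```

```text
time: 2.33
tool_pos: [524.2, -260.2, 31.3]
tcp_rot: [-3.14, 0.002, 0.002]
contact_force: [0.6, -0.9, 1.3]
grip_width: 91.7
finger_force: 0.0
time: 2.7
tool_pos: [525.1, -260.7, 20.8]
tcp_rot: [3.141, -0.001, 0.0]
contact_force: [0.9, 0.2, -0.7]
grip_width: 91.6
finger_force: 0.0
```

```bash
python3 -m crank '[[-0.0025,-0.002,0.01,0,0,0],[0,0,0.007,0,0,0],[0,0,0.0,0,0,0]]'; python3 -m crank '[[0,0,0,0,0,0],[0,0,0,0,0,0],[0,0,0,0,0,0],[0,0,0,0,0,0],[0,0,0,0,0,0]]' 0;  python3 -m crank '[[0,0,0,0,0,0],[0,0,0,0,0,0],[0,0,0,0,0,0],[0,0,0,0,0,0],[0,0,0,0,0,0]]'
```

```text
time: 3.08
tool_pos: [521.5, -258.0, 1.8]
tcp_rot: [-3.141, 0.001, -0.0]
contact_force: [-0.2, 0.9, -0.3]
grip_width: 91.6
finger_force: 0.0
time: 3.7
tool_pos: [522.1, -258.3, 2.8]
tcp_rot: [3.141, -0.0, -0.0]
contact_force: [0.1, -0.1, 0.8]
grip_width: 46.4
finger_force: 0.0
time: 4.32
tool_pos: [522.1, -258.4, 2.7]
tcp_rot: [3.141, -0.0, -0.0]
contact_force: [-0.5, -1.2, 0.3]
grip_width: 19.6
finger_force: 30.0
```

```bash
python3 -m crank '[[0,0,-0.03,0,0,0],[0,0,-0.05,0,0,0],[0,0,-0.05,0,0,0],[0,-0.02,-0.04,0,0,0],[0,-0.04,0,0,0,0]]'; python3 -m crank '[[0,-0.05,0,0,0,0],[0,-0.05,0,0,0,0],[0,-0.05,0,0,0,0],[0,-0.05,0,0,0,0],[0,-0.05,0,0,0,0]]'; python3 -m crank '[[0,-0.04,0,0,0,0],[0.004,-0.028,0,0,0,0],[0,0,0,0,0,-0.173],[0,0,0,0,0,-0.173],[0,0,0,0,0,-0.174]]';python3 -m crank '[[0,0,0,0,0,0],[0,0,0,0,0,0]]'
python3 - <<'E'
from h import *
c,o=snap('wrist','w2.png');print(o['tool_pos'],o['tcp_rot'],o['joint_positions'])
E
```

```text
time: 4.95
tool_pos: [523.8, -199.7, 176.4]
tcp_rot: [3.138, -0.007, -0.002]
contact_force: [0.2, 0.5, -0.7]
grip_width: 19.8
finger_force: 30.0
time: 5.58
tool_pos: [522.0, 53.3, 172.8]
tcp_rot: [3.142, -0.0, -0.0]
contact_force: [0.5, -0.9, 0.3]
grip_width: 19.8
finger_force: 30.0
time: 6.2
tool_pos: [526.0, 119.8, 172.6]
tcp_rot: [3.142, 0.0, 0.526]
contact_force: [-0.4, -0.4, -0.4]
grip_width: 19.9
finger_force: 30.0
time: 6.45
tool_pos: [526.1, 119.6, 172.7]
tcp_rot: [3.142, 0.0, 0.516]
contact_force: [-0.2, -0.3, -0.5]
grip_width: 19.2
finger_force: 30.0
[526.14025478 119.62484798 172.67367294] [3.14152048e+00 6.32169849e-05 5.16353835e-01] [ 8.15451065e-02  4.17199075e-01  1.56653985e+00 -1.00533733e-04
  1.15788066e+00  1.13602794e+00]
```

View pics/w2.png

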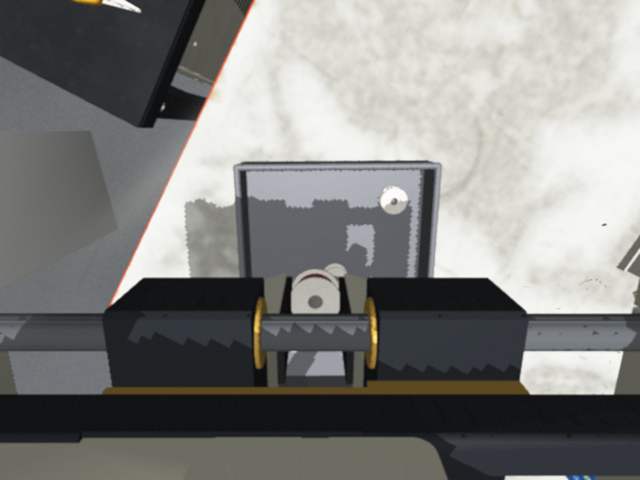

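The bobbin is held at (316,295). The tray's far wall runs from (236,165) to (440,163), and bobbin_c is at (393,200). I'll check the tray pose from these points.

```bash
python3 - <<'E'
from h import *
w=world('w2.png',[(235,164),(440,163)],35)[:,:2];print(w)
d=w[0]-w[1];L=np.linalg.norm(d);y=d/L;x=np.array([y[1],-y[0]]);org=w.mean(0)-100*x
print('len',L,'yaw',np.arctan2(x[1],x[0]),'org',org)
p=np.array([526.1,119.6])-org;print('tcp local',p@x,p@y, 'bobc',world('w2.png',[(393,200)],14))
E
```

```text
[[534.4 192.6]
 [608.7  63.1]]
len 149.300837238108 yaw 0.5208907332291708 org [484.81237522  78.0847064 ]
tcp local 56.47211281450712 15.46247189704812 bobc [[567.7  72.8  14. ]]
```

```bash
python3 -m crank '[[0,0,0.05,0,0,0],[0,0,0.05,0,0,0],[0,0,0.04,0,0,0],[0,0,0.015,0,0,0],[0,0,0,0,0,0]]'; python3 -m crank '[[0,0,0.005,0,0,0],[0,0,0.004,0,0,0],[0,0,0.0,0,0,0]]'
```

```text
time: 7.12
tool_pos: [526.1, 119.6, 17.5]
tcp_rot: [-3.141, 0.001, 0.519]
contact_force: [0.7, 0.5, 0.0]
grip_width: 19.6
finger_force: 30.0
time: 7.5
tool_pos: [526.4, 119.7, 9.1]
tcp_rot: [3.141, -0.001, 0.52]
contact_force: [0.3, 0.5, -0.4]
grip_width: 19.5
finger_force: 30.0
```

```bash
python3 -m crank '[[0,0,0,0,0,0],[0,0,0,0,0,0],[0,0,0,0,0,0],[0,0,0,0,0,0],[0,0,0,0,0,0]]' 38
```

```text
time: 8.12
tool_pos: [526.2, 119.7, 8.7]
tcp_rot: [3.142, 0.0, 0.52]
contact_force: [0.7, -0.7, 0.5]
grip_width: 35.0
finger_force: 0.0
```

```bash
python3 -m crank '[[0,0,-0.03,0,0,0],[0,0,-0.05,0,0,0],[0,0,-0.05,0,0,0],[0,0,-0.05,0,0,0],[0,0,0,0,0,0]]'; python3 -m crank '[[-0.03,0.008,0,0,0,0],[-0.027,0.009,0,0,0,0],[0,0,0,0,0,-0.1745],[0,0,0,0,0,-0.1745],[0,0,0,0,0,-0.1745]]' 100; python3 -m crank '[[0,0,0,0,0,-0.1745],[0,0,0,0,0,-0.1745],[0,0,0,0,0,-0.1745],[0,0,0,0,0,-0.1745],[0,0,0,0,0,-0.1745]]';python3 -m crank '[[0,0,0,0,0,-0.1745],[0,0,0,0,0,0],[0,0,0,0,0,0]]'
python3 - <<'E'
from h import *
c,o=snap('wrist','w3.png');print(o['tool_pos'],o['tcp_rot'],o['joint_positions'])
E
```

```text
time: 8.75
tool_pos: [528.4, 119.9, 192.9]
tcp_rot: [3.138, -0.008, 0.52]
contact_force: [0.5, 0.2, -0.5]
grip_width: 34.7
finger_force: 0.0
time: 9.38
tool_pos: [484.4, 76.5, 187.4]
tcp_rot: [-3.14, 0.001, 1.049]
contact_force: [0.4, 0.4, 1.0]
grip_width: 80.5
finger_force: 0.0
time: 10.0
tool_pos: [484.4, 76.6, 187.3]
tcp_rot: [-3.139, -0.001, 1.922]
contact_force: [-0.8, 0.6, -0.5]
grip_width: 91.8
finger_force: 0.0
time: 10.38
tool_pos: [484.8, 76.6, 188.1]
tcp_rot: [-3.14, -0.001, 2.087]
contact_force: [-1.2, 0.4, -0.5]
grip_width: 91.8
finger_force: 0.0
[484.79959066  76.58871051 188.06208456] [-3.14048909e+00 -5.14650020e-04  2.08688789e+00] [ 4.52502399e-04  3.17134316e-01  1.67509696e+00 -1.05611231e-04
  1.15057522e+00 -5.15596198e-01]
```

View pics/w3.png

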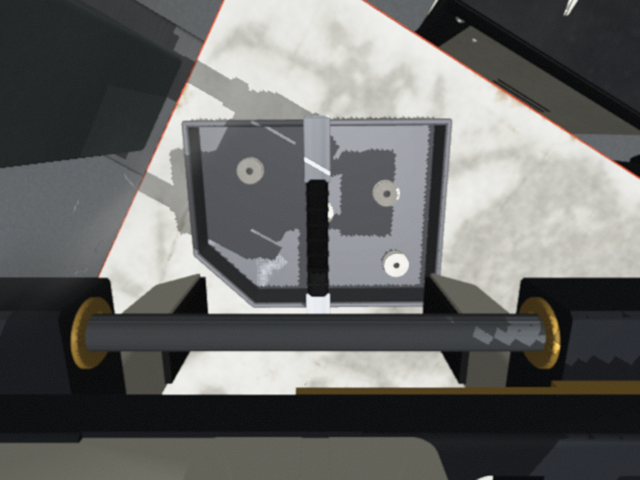

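All four bobbins are in the tray: (250,170), one under the handle, (386,193) and (396,265). The grip runs from (317,180) to (318,296).

```bash
python3 - <<'E'
from h import *
w=world('w3.png',[(317,181),(318,296)],99);m=w.mean(0);o=load('w3.png')['o'];T=R.from_euler('xyz',o['tcp_rot']).as_matrix()
print(w,m,'len',np.linalg.norm(w[0]-w[1]),'tool delta',T.T@(m-o['tool_pos']),'dir in tool',T.T@(w[1]-w[0]))
E
```

```text
[[465.5 110.7  99. ]
 [503.8  44.7  99. ]] [484.65  77.7   99.  ] len 76.30786329075137 tool delta [ 0.99453385  0.51658293 89.06209234] dir in tool [-7.63042493e+01  7.41577170e-01 -4.00883882e-02]
```

```bash
python3 -m crank '[[0.001,0.0005,0.04,0,0,0],[0,0,0.04,0,0,0],[0,0,0.025,0,0,0],[0,0,0.012,0,0,0],[0,0,0,0,0,0]]';python3 -m crank '[[0,0,0,0,0,0],[0,0,0,0,0,0],[0,0,0,0,0,0],[0,0,0,0,0,0],[0,0,0,0,0,0]]' 0;python3 -m crank '[[0,0,0,0,0,0],[0,0,0,0,0,0],[0,0,0,0,0,0],[0,0,0,0,0,0],[0,0,0,0,0,0]]'
```

```text
time: 11.05
tool_pos: [484.9, 77.7, 71.4]
tcp_rot: [-3.141, -0.0, 2.089]
contact_force: [-0.2, -0.3, 0.8]
grip_width: 91.6
finger_force: 0.0
time: 11.68
tool_pos: [485.1, 77.7, 71.8]
tcp_rot: [3.141, 0.0, 2.09]
contact_force: [0.2, -0.5, 0.2]
grip_width: 46.5
finger_force: 0.0
time: 12.3
tool_pos: [485.1, 77.7, 71.7]
tcp_rot: [3.142, 0.0, 2.09]
contact_force: [1.3, 0.9, -1.1]
grip_width: 13.8
finger_force: 30.0
```

Gripped at 13.8 mm as expected, so I'm lifting about 110 mm gently and then starting the tip.

```bash
python3 -m crank '[[0,0,-0.01,0,0,0],[0,0,-0.02,0,0,0],[0,0,-0.025,0,0,0],[0,0,-0.025,0,0,0],[0,0,-0.02,0,0,0]]';python3 -m crank '[[0,0,-0.01,0,0,0],[0,0,0,0,0,0],[0,0,0,-0.025,0.025,0],[0,0,0,-0.05,0.05,0],[0,0,0,-0.05,0.05,0]]';python3 -m crank '[[0,0,0,-0.05,0.05,0],[0,0,0,-0.05,0.05,0],[0,0,0,-0.05,0.05,0],[0,0,0,-0.05,0.05,0],[0,0,0,-0.05,0.05,0]]';python3 -m crank '[[0,0,0,-0.025,0.025,0],[0,0,0,0,0,0],[0,0,0,0,0,0],[0,0,0,0,0,0],[0,0,0,0,0,0]]'
python3 - <<'E'
from h import *
c,o=snap('wrist','w4.png');print(o['tool_pos'],o['tcp_rot'],o['joint_positions']);snap('top','t4.png')
T=R.from_euler('xyz',o['tcp_rot']).as_matrix();print('tilt',np.degrees(np.arccos(-T[2,2])),'zx,zy rows',T[2])
E
```

```text
time: 12.92
tool_pos: [484.9, 77.7, 173.0]
tcp_rot: [3.141, 0.0, 2.09]
contact_force: [-0.2, 0.1, -3.9]
grip_width: 13.6
finger_force: 30.0
time: 13.55
tool_pos: [484.4, 77.9, 180.6]
tcp_rot: [3.016, -0.127, 2.099]
contact_force: [0.9, -0.2, -2.9]
grip_width: 13.9
finger_force: 30.0
time: 14.18
tool_pos: [484.5, 77.6, 180.7]
tcp_rot: [2.748, -0.368, 2.164]
contact_force: [0.1, 0.2, -3.4]
grip_width: 13.7
finger_force: 30.0
time: 14.8
tool_pos: [485.1, 77.9, 181.8]
tcp_rot: [2.72, -0.388, 2.175]
contact_force: [-1.1, -0.7, -3.2]
grip_width: 13.6
finger_force: 30.0
[485.07476466  77.94406442 181.79230852] [ 2.71972035 -0.388192    2.17506719] [-0.36496951  0.31378094  1.86146314  0.63400824  1.11930145 -1.21364116]
tilt 32.38776115344425 zx,zy rows [ 0.37851556  0.37900272 -0.84444236]
```

View pics/w4.png

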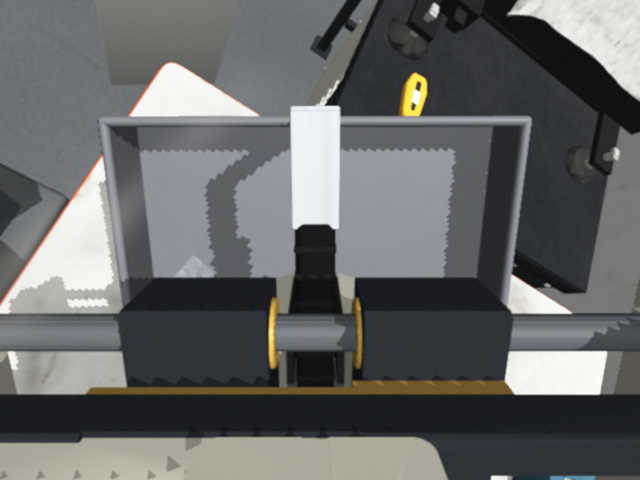

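The tray is held firmly and has not slipped, and the visible +y half is empty. Next I'll check the corner in the top view.

```bash
python3 - <<'E'
from h import *
im=cv2.imread('pics/t4.png')[170:330,100:300]; snap('scene','s4.png'); s=cv2.imread('pics/s4.png')[120:280,100:300]
cv2.imwrite('pics/t4c.png',np.hstack([cv2.resize(i,None,fx=2,fy=2,interpolation=cv2.INTER_CUBIC) for i in (im,s)]))
cv2.imwrite('pics/t4d.png',cv2.resize(im,None,fx=3.75,fy=3.75,interpolation=cv2.INTER_CUBIC))
E
```

```text
(no output)
```

View pics/t4c.png

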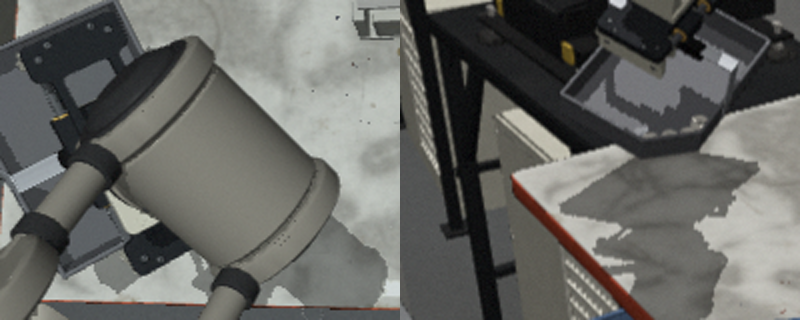

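```bash
python3 -m crank '[[0,0,0,-0.03,0.03,0],[0,0,0,-0.04,0.04,0],[0,0,0,-0.03,0.03,0],[0,0,0,0,0,0],[0,0,0,0,0,0]]';python3 -m crank '[[0,0,0,0,0,0],[0,0,0,0,0,0],[0,0,0,0,0,0],[0,0,0,0,0,0],[0,0,0,0,0,0]]'
python3 - <<'E'
from h import *
c,o=snap('scene','s5.png'); im=c['color'][120:210,165:300]
cv2.imwrite('pics/s5c.png',cv2.resize(im,None,fx=5.9,fy=5.9,interpolation=cv2.INTER_CUBIC))
T=R.from_euler('xyz',o['tcp_rot']).as_matrix();print('tilt',np.degrees(np.arccos(-T[2,2])),T[2])
# tray frame: x=tool y, y=tool x, z=-tool z ; origin 71 below TCP
def tw(p): return np.array(o['tool_pos'])+T@np.array([p[1],p[0],-(p[2]-71.7)])
M=np.array(c['extrinsics']);f=240/np.tan(np.radians(c['fov_y'])/2)
for n,p in dict(cut=(-77.5,-52.5,3),r60x=(-97,0,14),r60y=(-20,-72,14),ca=(-100,-30,35),cb=(-55,-75,35),py=(100,-75,35)).items():
    w=tw(p);q=M[:3,:3]@w+M[:3,3];print(n,w.round(),'crop px',np.round([(c['cx']+f*q[0]/-q[2]-165)*5.9,(c['cy']-f*q[1]/-q[2]-120)*5.9]))
E
```

```text
time: 15.58
tool_pos: [485.2, 77.7, 181.8]
tcp_rot: [2.599, -0.476, 2.225]
contact_force: [-0.8, -0.1, -2.9]
grip_width: 13.8
finger_force: 30.0
time: 16.2
tool_pos: [485.1, 77.7, 181.7]
tcp_rot: [2.598, -0.477, 2.226]
contact_force: [1.1, -0.3, -3.1]
grip_width: 13.7
finger_force: 30.0
tilt 40.507356276049045 [ 0.45930765  0.45928865 -0.76032258]
cut [461.  58.  70.] crop px [399. 442.]
r60x [415.  82.  93.] crop px [253. 392.]
r60y [517.  57.  96.] crop px [527. 346.]
ca [425.  46.  94.] crop px [322. 419.]
cb [487.  30.  94.] crop px [492. 395.]
py [614.  81. 165.] crop px [705. 101.]
```

View pics/s5c.png

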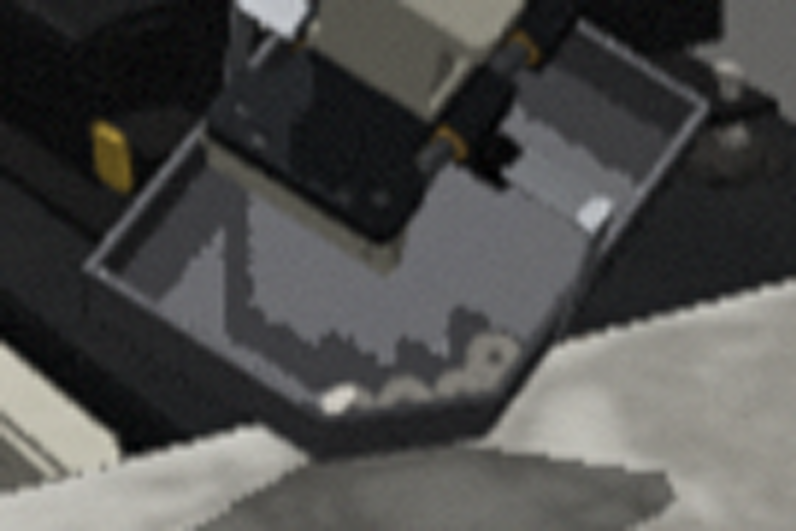

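All four bobbins are visible in the corner, at crop pixels (340,398), (403,388), (455,383) and (490,352). I'll check the farthest one's distance and hand in if it's within the limit.

```bash
python3 - <<'E'
from h import *
d=load('s5.png');c=d['c'];o=d['o'];T=R.from_euler('xyz',o['tcp_rot']).as_matrix();M=np.linalg.inv(np.array(c['extrinsics']));f=240/np.tan(np.radians(c['fov_y'])/2)
ok=True
for u,v in [(340,398),(490,352)]:
    r=M[:3,:3]@[((u/5.9+165)-c['cx'])/f,-((v/5.9+120)-c['cy'])/f,-1]
    a=T.T@(M[:3,3]-o['tool_pos']);b=T.T@r   # tool coords; tray z=14 -> tool z=71.7-14
    p=a+(57.7-a[2])/b[2]*b;D=np.linalg.norm([p[1]+75,p[0]+50,0]);print('tray xy',p[1],p[0],D);ok&=D<52
print(ok)
if ok: print(bot.close_job())
E
```

```text
tray xy -80.0562907055292 -26.959619291904602 23.588667170334052
tray xy -30.6845595395514 -61.93105633376828 45.89344581139138
True
the job is handed in; nothing more can be done
None
```

The job is handed in; the verdict was not shown. The stray bobbin is back in the tray, and the gripper holds the tray off the table, tilted about 40° to the cut corner, with all four bobbins resting there, the farthest I measured about 46 mm from its foot against the 60 mm limit.

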